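# Hang the S-hook in the rail's groove, then the key pail on it

## Robot

A 7-joint arm with a two-finger parallel gripper is mounted at the origin on the work surface. World frame = base frame: x ahead of the robot, y to its left, z up, the work surface at z = 0. Lengths are in m, angles in rad, forces in N, time in s.
With the tool pointing down it reaches from about 0.4 to 0.85 m from the base axis. Payload 4.5 kg.
Tool frame: the origin (TCP) lies at the very end of the fingers, on their centre line; the grasp point (between the pads) lies 19 mm behind it; y points along the fingers, z is the direction in which the jaws open and shut, and the axes are right-handed (so a half turn about y gives the same grasp; the last joint's range is limited). The gripper opens to 88 mm and grips with 3 to 60 N. Pads are 18 mm wide; open, the fingers measure 123 mm over their backs; the gripper's body (75 mm by 187 mm) begins 45 mm behind the grasp point.
Start: joints at [-1.102, 0.689, -0.195, 1.565, 0.157, 0.902, -0.215], TCP at [0.263, 0.567, 0.239] pointing down, gripper open.
Joint ranges: [-3.01, 3.01], [-0.46, 2.08], [-1.47, 1.51], [0.13, 2.56], [-1, 4.14], [0.04, 2.09], [-2.66, 2.66]. Speed limits (rad/s): [2.57, 2.57, 3.14, 3.14, 3.14, 3.14, 3.14].

## Interface

Orientations are given as a rotation vector (axis times angle).
In Python, from bench import robot gives the robot as it stands.
- The arm moves only by the tool move_arm, never from a script. Its arguments are lists of equal length, an entry for each row: "slide": the shift along the tool's x, y, z in cm, a list of three; "rot": the turn, a rotation vector about the tool's x, y, z in degrees, a list of three. In form: {"slide": [[x, y, z], ...], "rot": [[wx, wy, wz], ...]}. A call has exactly 5 rows; each row is the pose to reach, as a shift and turn from the pose commanded when the call began, along the tool's axes at that moment; what a row does not reach only later rows make up. A row lasts 1/10 s, in which the tool goes at most 50 mm and 8.59 degrees, less where a joint would pass 70% of its speed; a pose out of reach is approached as far as the arm can. A call with a gripper value outside its range is refused whole. "hand" is the finger opening in cm, from 0 to 8.81, set as the call begins (left out, the last holds). The fingers move at their own pace and stop on an object; "force" is the grip in N (left out, the last holds). Time passes only in rows, so rows that repeat a pose let the fingers close, or fill a call up. It gives the time, the measured TCP pose, the force and the opening at its end, in the units of the state.
- robot.state(): the state, without advancing time (a new reading comes with each control period).
- robot.capture(name): name is "scene" or "side" or "wrist"; returns a dict with "pixels" (384x512x3 uint8, red, green, blue), "fx", "fy", "cx", "cy" (pixels), "k1" (the pictures are not rectified: a ray, as slopes to the right and down, at radius r is drawn at 1 + k1 r^2 times it, then the intrinsics apply), "eye" and "rotation" of the camera in the world. Camera axes: x right, y up, looking along -z (the intrinsics and any distortion apply to the point x, -y, -z); pixel columns grow to the right and rows downward; lengths in m; the calibration is good to about 2 mm. A picture is of the moment at which its call begins. There is no depth.
- robot.close_job(): hands the job in, once; it reports no verdict.
The state is a dict: "clock": time; "q": joint angles; "qd": joint speeds; "joint_efforts": joint torques, N m; "tool_pos": TCP position; "orientation": TCP orientation; "wrist_force": force on the tool from outside, world axes, zero at the start; "torque": the same for the moment, N m; "width": finger opening in m.
Only numpy, scipy, OpenCV 4.12 (cv2) and the standard library are available. Lean on these libraries where they do the work, as an engineer would, in place of code of your own. Each camera call takes 0.05 s, during which the arm holds its last target. There are 200 camera calls.

## Task

Hang the brass S-hook over the chrome rail, feeling gently along the black sleeve without pressing hard until the hook drops down into the sleeve's groove, and let go of it there. Then hang the little blue pail by its handle bar from the hook's lower curl and let it hang free and still. Leave the bowl, sunglasses case, vase, bottle opener and the two hanging key rings where they are.

Things in the scene. Friction and masses are not known exactly. Their poses are not given: they have to be found in the camera images.
- rail: Chrome key rail fixed on the ledge: a level round bar, 12 mm thick, along its y axis, 290 mm above the ledge, on posts (14 mm thick, 44 mm feet) at y +165 and -165 mm. Origin on the ledge below the bar's middle; x points away from the robot. A black sleeve, 22 mm thick and 120 mm long, is clamped on the bar and does not slide (see rail_mid).
- rail_mid (a point): Middle of the bar, on its axis; axes as the rail. One square-edged groove goes round the middle of the black sleeve: 14 mm wide (y), 5 mm deep, down to the bare bar. The sleeve is clamped elsewhere each time: the groove's middle lies anywhere from -20 to +20 mm along y from this point. That is not measured: feel for it.
- caddy: Fixed wooden block, 75 x 50 x 35 mm (x, y, z), with a pocket 45 x 13 mm (x, y), 25 mm deep, in its top, in which the S-hook stands upright with the same axes. Origin: centre of the underside.
- s_hook: Loose brass S-hook, 90 g, flat strap 10 mm wide (y), 4 mm thick, 146 mm tall, in its own x-z plane; origin: centre of its underside, z up. Stands in the caddy, open lower curl to the robot's side (-x). Upper curl: half circle about x 0, z 126 mm, inner radius 16, open downward, free end at x 21, z 116. Fits the groove with 2 mm each side. Must never press on the rail over 20 N.
- hook_shank (a point): Good place to pinch the hook across its y, from above: on the upright shank, which stands clear of the rail on the robot's side (hook x -28, z 111 mm; the shank is upright from z 120 to z 92, then slants to x 16, z 22). Axes as the hook.
- hook_crown (a point): Middle of the underside of the upper curl (hook x 0, z 142 mm): 6 mm above the bar's axis when hung down in the groove, 11 mm above it when it only rides on the sleeve.
- hook_cradle (a point): Where the axis of the pail's bar rests in the lower curl (hook x 0, z 8.5 mm). Lower curl: half circle about x 0, z 18, inner radius 14, open upward; free end at x -20, z 28. A bar along y goes in over that free end, from -x, below the slanting shank, then down. Must not be pressed over 20 N.
- pail: Loose blue pail, 80 to 155 g, 52 mm wide, 55 mm tall, on the ledge, with a stiff upright handle: two legs 10 x 6 mm (x, y) at y +23 and -23 mm (52 mm over their outsides) up to z 110, joined by a round 8 mm bar along y at z 108 (40 mm free between the legs). Origin: centre of underside. Can be pinched across y over both legs, leaving the bar's middle free.
- pail_bar (a point): Middle of the pail's handle bar, on its axis (pail z 108). Same axes as the pail.
- bowl: Bystander: blue glazed key bowl, 140 mm wide, 55 mm tall, origin centre of the underside.
- case: Bystander: black sunglasses case, 68 x 160 x 45 mm, origin centre of the underside.
- vase: Bystander: small green glass vase, 72 mm wide, 140 mm tall, origin centre of the underside.
- opener: Bystander: steel bottle opener, 140 mm long, 6 mm thick, lying flat, origin near its middle.
- keys_left: Bystander: aluminium key ring, 35 mm wide, with a brass key, hanging loose on the bar 135 mm to +y of its middle; reaches 61 mm below the ring's centre, its origin.
- keys_right: Bystander: the same, hanging 135 mm to -y of the bar's middle.
Things that resemble listed ones, but are neither listed nor needed, are in the scene too. Several things have the shape of the s_hook; the one meant has the colours described above.

How it is judged:
By the outcome, as a careful person would: the job done as asked, in the order asked, and still so for the second after the job is handed in, with the robot touching nothing.
It also fails if it takes over 72 s, if anything falls off the work surface, if the arm or the gripper's body presses on something with over 40 N, if the wrist force passes 120 N, or if a joint passes its speed limit or range.

## Working session

There is one attempt and no reset: what is moved stays moved. The work goes in short steps, Python scripts to look and compute and a tool call to move; the robot and the scene stay as the last step left them, time stands still between calls to the robot, and variables do not carry over. Pictures are saved under pics/ and viewed, about 8 in all and at most 12, crops included, and the job is handed in when it is done.

Besides the shell and the picture viewer there is one more tool, called after "Emit:" as name(argument=value, ...) on one line, values as JSON. move_arm: Moves the arm, as the interface text tells. Its arguments: {"type":"object","properties":{"slide":{"type":"array","items":{"type":"array","items":{"type":"number"}}},"rot":{"type":"array","items":{"type":"array","items":{"type":"number"}}},"hand":{"type":"number"},"force":{"type":"number"}},"required":["slide","rot"]}

```bash
mkdir -p pics; ls
cat > h.py <<'E'
import numpy as np,cv2
from scipy.spatial.transform import Rotation as R
from bench import robot
def cap(n,f=None):
    c=robot.capture(n)
    if f: cv2.imwrite('pics/'+f,cv2.cvtColor(np.array(c['pixels']),cv2.COLOR_RGB2BGR))
    return c
def rotm(c):
    r=np.array(c['rotation']); return r if r.shape==(3,3) else R.from_rotvec(r).as_matrix()
def ray(c,u,v):
    x=(u-c['cx'])/c['fx'];y=(v-c['cy'])/c['fy'];X,Y=x,y
    for _ in range(20):
        s=1+c['k1']*(X*X+Y*Y);X,Y=x/s,y/s
    d=rotm(c)@np.array([X,-Y,-1.]);return np.array(c['eye']),d/np.linalg.norm(d)
def plane(c,u,v,h,ax=2):
    e,d=ray(c,u,v);return e+d*(h-e[ax])/d[ax]
def tri(*rs):
    A=0;b=0
    for e,d in rs:
        P=np.eye(3)-np.outer(d,d);A=A+P;b=b+P@e
    p=np.linalg.solve(A,b);return p,[np.linalg.norm((np.eye(3)-np.outer(d,d))@(p-e)) for e,d in rs]
def proj(c,p):
    q=rotm(c).T@(np.array(p)-np.array(c['eye']));X,Y=q[0]/-q[2],-q[1]/-q[2]
    s=1+c['k1']*(X*X+Y*Y);return np.array([c['cx']+c['fx']*X*s,c['cy']+c['fy']*Y*s])
def save(n,c): 
    import pickle;pickle.dump(c,open(n,'wb'))
def load(n):
    import pickle;return pickle.load(open(n,'rb'))
E
python3 - <<'E'
from h import *
ims=[]
for n in('scene','side','wrist'):
    c=cap(n,n+'0.png');save(n+'0.pkl',c);print(n,c['eye'],rotm(c).round(3).tolist(),c['fx'],c['k1'])
    ims.append(cv2.imread('pics/'+n+'0.png'))
s=robot.state();print(s);print(R.from_rotvec(s['orientation']).as_matrix().round(3))
cv2.imwrite('pics/a.png',cv2.resize(ims[0],(800,600)))
cv2.imwrite('pics/b.png',cv2.resize(ims[1],(800,600)))
E
```

```text
pics
scene [1.06110924 0.59018113 1.11934607] [[-0.757, -0.51, 0.409], [0.653, -0.575, 0.493], [-0.016, 0.64, 0.768]] 402.88800890542535 -0.027819004953366262
side [0.37822271 0.72811755 1.08250434] [[-0.964, 0.211, -0.161], [-0.265, -0.731, 0.629], [0.015, 0.649, 0.761]] 466.0700265647379 -0.0013397261908807679
wrist [0.18987169 0.59964026 0.38193935] [[0.421, -0.862, -0.284], [0.907, 0.399, 0.133], [-0.002, -0.313, 0.95]] 269.67245882202076 -0.022923440380431745
{'clock': 0.15, 'q': array([-1.10220202,  0.68979085, -0.1945136 ,  1.56604105,  0.15728935,
        0.90246121, -0.21510919]), 'qd': array([ 0.00036724, -0.00268545, -0.00048995, -0.00289482,  0.00109452,
        0.00065948,  0.00116974]), 'joint_efforts': array([-8.76369122e-04, -5.27860916e+01, -1.26873381e+00, -1.53587830e+01,
       -5.26821474e-02,  3.91281690e-03,  1.07150354e-04]), 'tool_pos': array([0.26311319, 0.56643454, 0.23811127]), 'orientation': array([-1.54507274,  0.34119049, -0.34088148]), 'wrist_force': array([-0.31398616, -0.33123743, -0.07703932]), 'torque': array([-0.01776104,  0.01163583,  0.05031971]), 'width': 0.08824215541183146}
[[ 0.907 -0.     0.421]
 [-0.421 -0.001  0.907]
 [ 0.    -1.    -0.001]]
```

View pics/a.png

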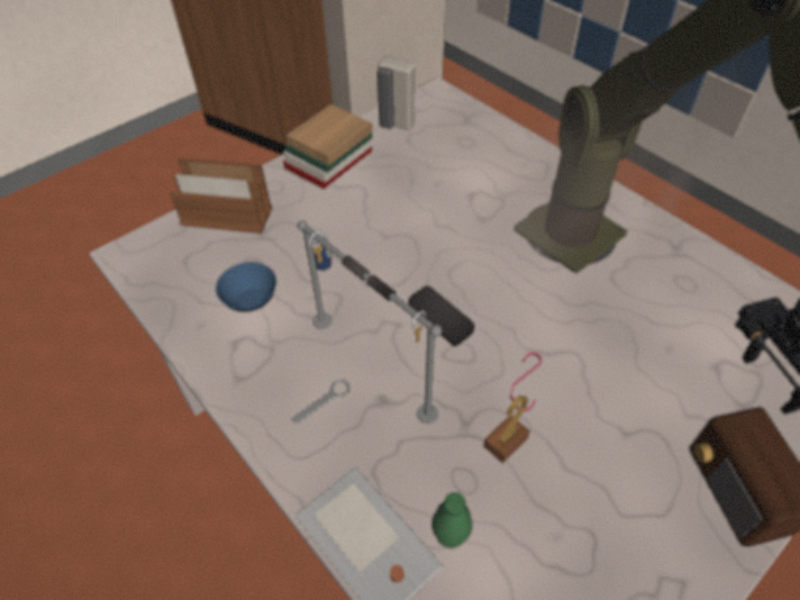

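View pics/b.png

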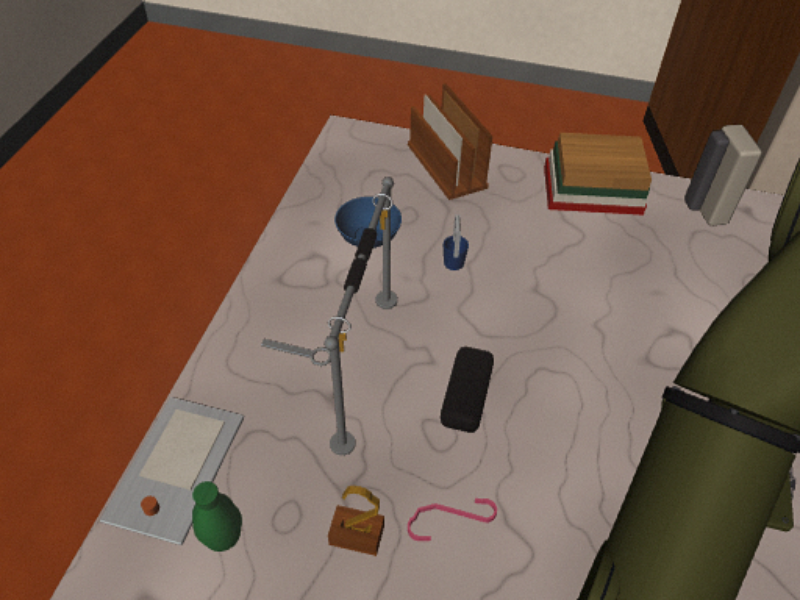

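Candidates (800x600 pictures): brass S-hook standing in the caddy at scene (515,415)/side (360,505); pink S-hook lying at scene (525,380)/side (452,515), which is wrong in colour; and the brass keys on the bar. I choose the brass one in the caddy. The pail is at scene (322,258)/side (455,250), and the bowl is the other blue thing. Next, one close crop to check and measure.

Run:
```python
from h import *
S=load('scene0.pkl');D=load('side0.pkl')
k=.64
for nm,c,f in(('scene',S,[(322,320),(428,413)]),('side',D,[(386,300),(343,443)])):
    print(nm,[plane(c,u*k,v*k,0).round(3).tolist() for u,v in f])
for t,a,b in(('top-',(303,227),(387,183)),('top+',(434,331),(333,343)),('groove',(369,282),(362,262)),('pailbase',(322,268),(455,262)),('hook',(516,405),(361,495)),('vase',(452,520),(215,515)),('case',(440,315),(467,390))):
    print(t,*tri(ray(S,a[0]*k,a[1]*k),ray(D,b[0]*k,b[1]*k)))
a=cv2.imread('pics/scene0.png');b=cv2.imread('pics/side0.png')
def crop(i,x,y,w,h,z): return cv2.resize(i[y:y+h,x:x+w],(w*z,h*z),interpolation=cv2.INTER_CUBIC)
o=np.hstack([crop(b,200,300,50,60,8),crop(a,300,240,50,60,8)])
p=np.hstack([crop(b,275,130,50,50,8)[:, :], crop(a,185,145,50,50,8)])
cv2.imwrite('pics/c.png',np.vstack([o,p])[:, :] if 0 else o)
cv2.imwrite('pics/d.png',p)
o2=np.vstack([np.hstack([crop(b,200,300,50,50,6),crop(a,300,240,50,50,6)]),np.hstack([crop(b,275,130,50,50,6),crop(a,185,145,50,50,6)])])
cv2.imwrite('pics/c.png',o2)
```

```text
scene [[0.635, -0.186, 0.0], [0.616, 0.145, 0.0]]
side [[0.64, -0.185, 0.0], [0.621, 0.144, 0.0]]
top- [ 0.64004089 -0.18836731  0.29193733] [np.float64(0.0013077756123778274), np.float64(0.0013077756123776579)]
top+ [0.61929454 0.15325329 0.28658035] [np.float64(0.0004130166384098558), np.float64(0.000413016638409737)]
groove [ 0.62832594 -0.00662797  0.28285321] [np.float64(0.003103026255061605), np.float64(0.003103026255061627)]
pailbase [ 0.5335573  -0.32794459 -0.00952016] [np.float64(0.005307270357814689), np.float64(0.0053072703578147485)]
hook [0.54071639 0.28915705 0.13384538] [np.float64(0.0009599112882691536), np.float64(0.0009599112882693067)]
vase [0.74973065 0.34699542 0.06624683] [np.float64(0.0011671515065508047), np.float64(0.001167151506550808)]
case [ 0.44000573 -0.00654247  0.02189611] [np.float64(0.0017222752660453553), np.float64(0.0017222752660452337)]
```

View pics/c.png

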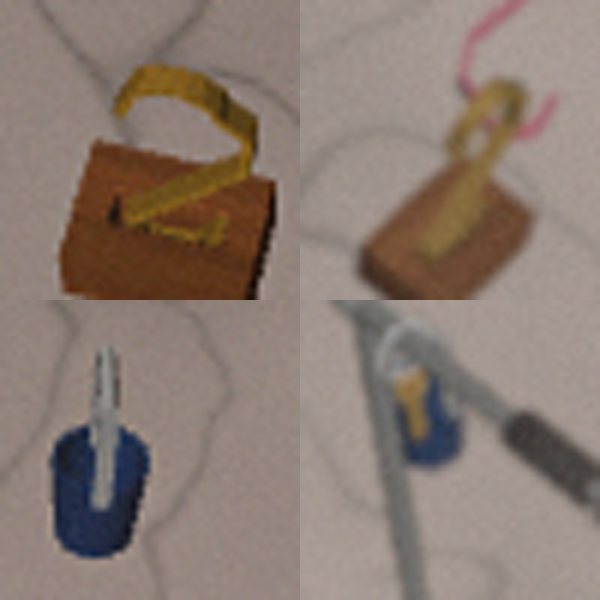

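Run:
```python
from h import *
S=load('scene0.pkl');D=load('side0.pkl')
sd=lambda u,v:(200+u/6,300+v/6); sc=lambda u,v:(300+u/6,240+v/6)
a=plane(D,*sd(97,142),.035);b=plane(D,*sd(275,180),.035);print('caddy edge',a,b,np.degrees(np.arctan2(*(a-b)[1::-1])))
print('crown',tri(ray(D,*sd(165,72)),ray(S,*sc(203,85))))
print('tip',tri(ray(D,*sd(120,112)),ray(S,*sc(155,150))))
print('bend',tri(ray(D,*sd(250,135)),ray(S,*sc(195,135))))
L=lambda u,v:(275+u/6,130+v/6)
print('pailbar z.108',plane(D,*L(107,352),.11),'pail rim',plane(D,*L(100,470),.055),'base',plane(D,*L(95,535),0))
# rail groove
e0=np.array([.6375,-.1855,.29]);e1=np.array([.6185,.1445,.29])
for y in range(-70,71,10):
    p=(e0+e1)/2+(e1-e0)/.3305*y/1000; print(y,(proj(D,p)/.64).round(1),(proj(S,p)/.64).round(1))
```

```text
caddy edge [0.58653026 0.26901463 0.035     ] [0.51350092 0.26513634 0.035     ] 3.039888708814412
crown (array([0.54405125, 0.29860015, 0.17480108]), [np.float64(5.7906641370387075e-05), np.float64(5.790664137024856e-05)])
tip (array([0.56288445, 0.29547312, 0.13076557]), [np.float64(0.0019160156397815015), np.float64(0.001916015639781362)])
bend (array([0.5209649 , 0.28346719, 0.09464535]), [np.float64(0.006281241457071989), np.float64(0.006281241457071959)])
pailbar z.108 [ 0.49388301 -0.14006037  0.11      ] pail rim [ 0.48746112 -0.11474111  0.055     ] base [ 0.48673213 -0.11884437  0.        ]
-70 [374.6 223.9] [337.6 253. ]
-60 [373.1 228.1] [341.2 255.8]
-50 [371.6 232.4] [344.8 258.6]
-40 [370.1 236.7] [348.5 261.5]
-30 [368.6 241. ] [352.1 264.4]
-20 [367.1 245.4] [355.9 267.3]
-10 [365.6 249.9] [359.6 270.2]
0 [364.  254.4] [363.4 273.2]
10 [362.4 258.9] [367.2 276.2]
20 [360.8 263.6] [371.  279.2]
30 [359.2 268.2] [374.9 282.2]
40 [357.6 272.9] [378.8 285.3]
50 [355.9 277.7] [382.7 288.4]
60 [354.2 282.5] [386.7 291.5]
70 [352.5 287.4] [390.7 294.7]
```

```bash
cat >> h.py <<'E'
def frame(yaw,tilt=0):
    "yaw deg of tool x in world; tilt deg from pointing down towards +x of the tool"
    b=np.array([[1,0,0],[0,0,1],[0,-1,0.]])
    return R.from_euler('z',yaw,degrees=True).as_matrix()@R.from_euler('y',-tilt,degrees=True).as_matrix()@b
def go(p,yaw,tilt=0,say=True):
    s=robot.state();M=R.from_rotvec(s['orientation']).as_matrix()
    sl=M.T@(np.array(p)-s['tool_pos'])*100;ro=R.from_matrix(M.T@frame(yaw,tilt)).as_rotvec(degrees=True)
    print('t',round(s['clock'],2),'F',s['wrist_force'].round(2),'w',round(s['width'],4),'pos',s['tool_pos'].round(4),'slide',sl.round(2),'rot',ro.round(1))
E
python3 - <<'E'
from h import *
D=load('side0.pkl')
L=lambda u,v:(275+u/6,130+(v-300)/6)
print('pailbar z.11',plane(D,*L(107,352),.11),'leg near/far',plane(D,*L(107,352),.10),'pail rim',plane(D,*L(100,470),.055),'base',plane(D,*L(95,535),0))
go([.53,.29,.24],3)
E
```

```text
pailbar z.11 [ 0.53836356 -0.34229881  0.11      ] leg near/far [ 0.54001025 -0.35330561  0.1       ] pail rim [ 0.53134258 -0.31271671  0.055     ] base [ 0.53135352 -0.31905547  0.        ]
t 0.15 F [-0.31 -0.33 -0.08] w 0.0882 pos [0.2631 0.5664 0.2381] slide [ 35.85  -0.17 -13.83] rot [  0.1 -27.9  -0. ]
```

Emit:
move_arm(slide=[[8,0,-3],[16,0,-6],[24,0,-9],[31,0,-12],[36,0,-14]], rot=[[0,-7,0],[0,-14,0],[0,-21,0],[0,-28,0],[0,-28,0]], hand=5)

```text
clock: 0.65
tool_pos: [0.4384, 0.3854, 0.2385]
orientation: [-1.57, -0.044, 0.045]
wrist_force: [0.2, 0.6, 0.4]
width: 0.051
```

Run:
```python
from h import *
go([.53,.29,.24],3)
```

```text
t 0.65 F [0.24 0.62 0.4 ] w 0.051 pos [0.4384 0.3854 0.2385] slide [  8.61  -0.16 -10.05] rot [ 0.   0.2 -0. ]
```

Emit:
move_arm(slide=[[8.5,0,-10],[8.5,0,-10],[8.5,0,-10],[8.5,0,-10],[8.5,0,-10]], rot=[[0,0,0],[0,0,0],[0,0,0],[0,0,0],[0,0,0]])

```text
clock: 1.15
tool_pos: [0.5275, 0.2915, 0.2384]
orientation: [-1.57, -0.04, 0.042]
wrist_force: [-0.7, 0.5, -0.0]
width: 0.0502
```

Run:
```python
from h import *
go([.53,.29,.24],3)
c=cap('wrist','w1.png');save('w1.pkl',c)
cv2.imwrite('pics/w1b.png',cv2.resize(cv2.imread('pics/w1.png'),(800,600)))
print(proj(c,[.521,.2905,.121]),proj(c,[.549,.292,.156]))
```

```text
t 1.15 F [-0.72  0.5  -0.03] w 0.0502 pos [0.5275 0.2915 0.2384] slide [ 0.24 -0.16 -0.16] rot [-0. -0. -0.]
[256.55619846 182.54437158] [256.68152714 222.46135001]
```

View pics/w1b.png

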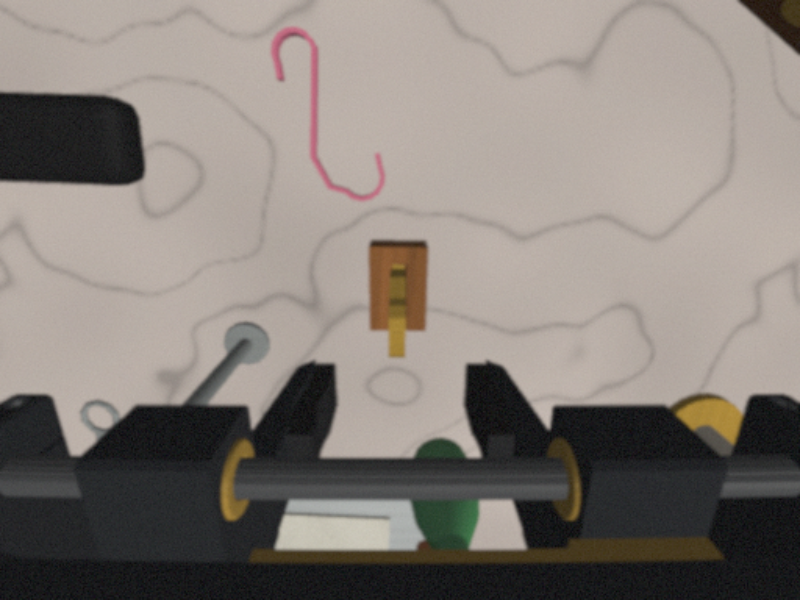

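Run:
```python
from h import *
c=load('w1.pkl');k=.64
hs=cv2.cvtColor(np.array(c['pixels']),cv2.COLOR_RGB2HSV)
m=cv2.inRange(hs,(18,120,60),(32,255,255));m[:160]=0;m[235:]=0;m[:,:235]=0;m[:,275:]=0
r,q=np.nonzero(m);print(r.min(),r.max(),[(i,q[r==i].min(),q[r==i].max()) for i in range(r.min(),r.max()+1,6)])
e=plane(c,254.2,262.5*k,.128);f=plane(c,254.2,357*k,.14);print('shank outer',e,'tip outer',f)
for a,b in((370,328),(427,328),(370,242),(427,242)): print(plane(c,a*k,b*k,.035).round(4))
```

```text
169 227 [(169, np.int64(251), np.int64(257)), (175, np.int64(250), np.int64(258)), (181, np.int64(250), np.int64(259)), (187, np.int64(249), np.int64(259)), (193, np.int64(250), np.int64(258)), (199, np.int64(249), np.int64(258)), (205, np.int64(248), np.int64(259)), (211, np.int64(249), np.int64(258)), (217, np.int64(249), np.int64(257)), (223, np.int64(250), np.int64(257))]
shank outer [0.50459937 0.28733799 0.128     ] tip outer [0.56283506 0.29033145 0.14      ]
[0.5861 0.2668 0.035 ]
[0.5835 0.3172 0.035 ]
[0.5095 0.2645 0.035 ]
[0.5071 0.3117 0.035 ]
```

Run:
```python
from h import *
go([.5165,.2885,.102],3)
```

```text
t 1.2 F [-0.1   0.33  0.54] w 0.0498 pos [0.5265 0.2929 0.2385] slide [-1.01 13.65 -0.4 ] rot [-0.1  0.1 -0.1]
```

Emit:
move_arm(slide=[[-1,2,-0.4],[-1,5,-0.4],[-1,8,-0.4],[-1,11,-0.4],[-1,13.6,-0.4]], rot=[[0,0,0],[0,0,0],[0,0,0],[0,0,0],[0,0,0]], hand=5, force=15)

```text
clock: 1.7
tool_pos: [0.5157, 0.2896, 0.1015]
orientation: [-1.569, -0.044, 0.046]
wrist_force: [0.5, -0.5, -0.2]
width: 0.0501
```

Emit:
move_arm(slide=[[0,0,0],[0,0,0],[0,0,0],[0,0,0],[0,0,0]], rot=[[0,0,0],[0,0,0],[0,0,0],[0,0,0],[0,0,0]], hand=0)

```text
clock: 2.2
tool_pos: [0.5182, 0.2879, 0.1039]
orientation: [-1.569, -0.044, 0.041]
wrist_force: [1.2, 0.8, 0.9]
width: 0.0123
```

Run:
```python
from h import *
go([.5165,.2885,.102],3)
c=cap('side','s1.png');d=cap('wrist','w2.png');save('w2.pkl',d);save('s1.pkl',c)
a=cv2.imread('pics/s1.png')[270:370,170:290];b=cv2.imread('pics/w2.png')[:, :]
cv2.imwrite('pics/e.png',np.hstack([cv2.resize(a,(360,300),interpolation=2),cv2.resize(b,(400,300))]))
```

```text
t 2.2 F [1.17 0.83 0.87] w 0.0123 pos [0.5182 0.2879 0.1039] slide [-0.17  0.19  0.07] rot [-0.1  0.1  0.1]
```

View pics/e.png

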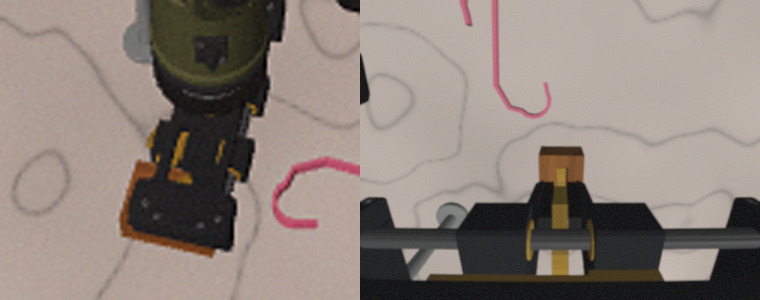

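Emit:
move_arm(slide=[[0,-3,0],[0,-7,0],[0,-12,0],[0,-17,0],[0,-20,0]], rot=[[0,0,0],[0,0,0],[0,0,0],[0,0,0],[0,0,0]])

```text
clock: 2.8
tool_pos: [0.5184, 0.2882, 0.3069]
orientation: [-1.567, -0.045, 0.039]
wrist_force: [0.7, 0.5, -2.6]
width: 0.0094
```

Emit:
move_arm(slide=[[0,0,-4],[0,-1,-9],[0,-1,-14],[0,-1,-19],[0,-1,-24]], rot=[[0,0,0],[0,0,0],[0,0,0],[0,0,0],[0,0,0]])

```text
clock: 3.3
tool_pos: [0.5301, 0.0466, 0.3129]
orientation: [-1.571, -0.043, 0.042]
wrist_force: [0.2, -0.2, -2.0]
width: 0.0096
```

Emit:
move_arm(slide=[[0,0,-3],[0,0,-5],[0,0,-5.4],[0,0,-5.4],[0,0,-5.4]], rot=[[0,0,0],[0,0,0],[0,0,0],[0,0,0],[0,0,0]])

```text
clock: 3.8
tool_pos: [0.5333, -0.0031, 0.3128]
orientation: [-1.569, -0.044, 0.044]
wrist_force: [0.1, 0.6, -0.3]
width: 0.0097
```

Run:
```python
from h import *
go([.5995,-.008,.31],3.3)
d=cap('wrist','w3.png');save('w3.pkl',d);c=cap('side','s2.png');save('s2.pkl',c)
go([.5995,-.008,.31],3.3)
a=cv2.imread('pics/s2.png')[80:260,180:340];b=cv2.imread('pics/w3.png')
cv2.imwrite('pics/f.png',np.hstack([cv2.resize(a,(360,405),interpolation=2),cv2.resize(b,(440,405))]))
```

```text
t 3.8 F [ 0.11  0.58 -0.26] w 0.0097 pos [ 0.5333 -0.0031  0.3128] slide [ 6.58  0.28 -0.86] rot [-0.1 -0.1  0. ]
t 3.9 F [-0.98 -0.54 -0.71] w 0.0094 pos [ 0.5334 -0.0032  0.3128] slide [ 6.57  0.28 -0.86] rot [-0.1 -0.   0. ]
```

View pics/f.png

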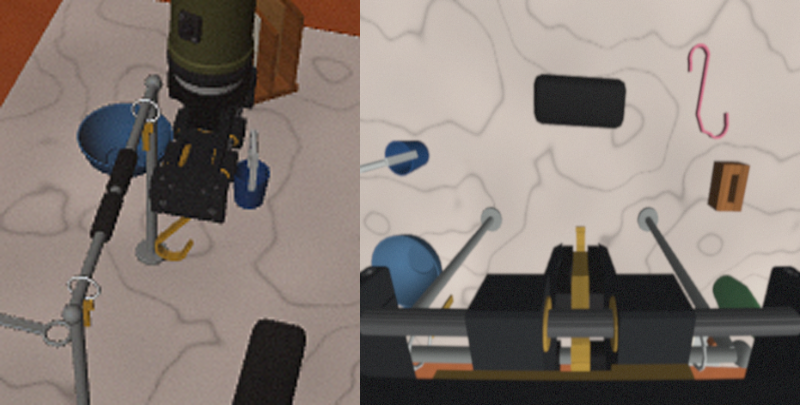

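Run:
```python
from h import *
e0=np.array([.6375,-.1855,.29]);e1=np.array([.6185,.1445,.29]);u=(e1-e0)/np.linalg.norm(e1-e0);m=(e0+e1)/2
for n in('side0','scene0'):
    c=load(n+'.pkl');g=cv2.cvtColor(np.array(c['pixels']),cv2.COLOR_RGB2GRAY).astype(float)
    ys=np.arange(-80,82,4)
    # mean across the sleeve width
    v=[]
    for y in ys:
        q=proj(c,m+u*y/1000);v.append(int(np.mean([cv2.remap(g,np.float32([[q[0]+o]]),np.float32([[q[1]]]),1)[0,0] for o in(-1,0,1)])))
    print(n,list(zip(ys.tolist(),v)))
w=load('w3.pkl');k=1.0
# wrist view tile: x 360..800 ->512 wide, 405->384
W=lambda a,b:((a-360)*512/440,b*384/405)
for n,a,b,z in(('pail rim c',408,155,.055),('bar end L?',362,168,.108),('caddy',729,186,.035),('foot-',491,217,0),('foot+',648,217,0)): print(n,plane(w,*W(a,b),z).round(4))
cap('scene','sc1.png')
a=cv2.imread('pics/sc1.png');cv2.imwrite('pics/g.png',cv2.resize(a[110:240,180:320],(700,650),interpolation=2)[:600])
```

```text
side0 [(-80, 66), (-76, 67), (-72, 65), (-68, 68), (-64, 67), (-60, 50), (-56, 30), (-52, 30), (-48, 27), (-44, 28), (-40, 26), (-36, 28), (-32, 29), (-28, 29), (-24, 28), (-20, 28), (-16, 29), (-12, 28), (-8, 28), (-4, 28), (0, 49), (4, 63), (8, 47), (12, 29), (16, 28), (20, 28), (24, 27), (28, 31), (32, 28), (36, 29), (40, 30), (44, 29), (48, 30), (52, 28), (56, 29), (60, 28), (64, 31), (68, 53), (72, 61), (76, 61), (80, 63)]
scene0 [(-80, 110), (-76, 109), (-72, 112), (-68, 113), (-64, 113), (-60, 106), (-56, 90), (-52, 68), (-48, 59), (-44, 59), (-40, 62), (-36, 65), (-32, 65), (-28, 66), (-24, 69), (-20, 70), (-16, 69), (-12, 69), (-8, 70), (-4, 72), (0, 84), (4, 102), (8, 106), (12, 89), (16, 69), (20, 61), (24, 57), (28, 54), (32, 56), (36, 50), (40, 47), (44, 47), (48, 45), (52, 41), (56, 43), (60, 42), (64, 50), (68, 77), (72, 102), (76, 109), (80, 112)]
pail rim c [ 0.5281 -0.3053  0.055 ]
bar end L? [ 0.5383 -0.3423  0.108 ]
caddy [0.5462 0.28   0.035 ]
foot- [ 0.6368 -0.1863  0.    ]
foot+ [0.6183 0.1449 0.    ]
```

View pics/g.png

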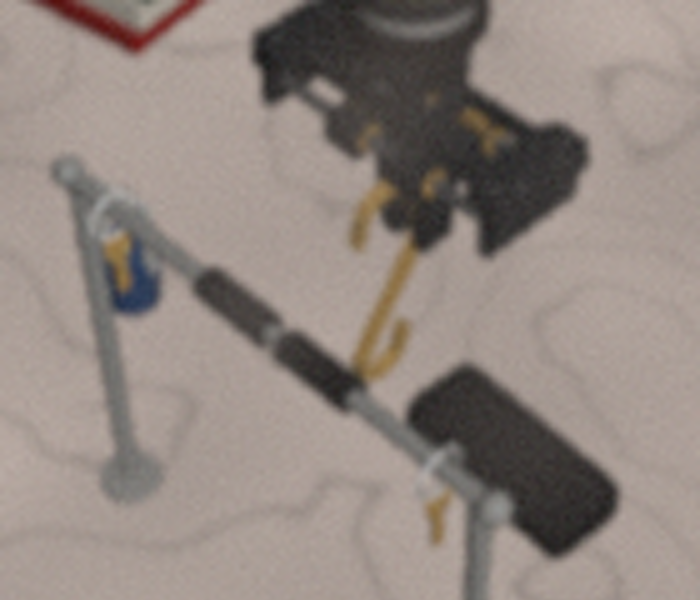

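Run:
```python
from h import *
c=load('scene0.pkl')
for n,u,v in(('tip',358,243),('crown out',385,190),('base',370,377),('low tip',404,322)):
    print(n,plane(c,u/5+180,v/5+110,-.0015,1))
e0=np.array([.6375,-.1855,.29]);e1=np.array([.6185,.1445,.29]);u=(e1-e0)/np.linalg.norm(e1-e0);m=(e0+e1)/2
print(m+u*.0053)
t=m+u*.0053; x=np.array([u[1],-u[0],0]); t=t-x*.027;print(t);go([t[0],t[1],.313],3.3)
```

```text
tip [ 0.57377177 -0.0015      0.33182903]
crown out [ 0.55393744 -0.0015      0.35903705]
base [ 0.56746665 -0.0015      0.21444603]
low tip [ 0.54062385 -0.0015      0.24311437]
[ 0.62769535 -0.01520876  0.29      ]
[ 0.60073999 -0.01676074  0.29      ]
t 3.95 F [-0.59  0.86 -0.78] w 0.0094 pos [ 0.5334 -0.0034  0.3128] slide [ 6.65 -0.02 -1.72] rot [-0.  -0.1  0. ]
```

Emit:
move_arm(slide=[[3.5,0,-0.9],[6.5,0,-1.7],[7.15,0,-1.7],[7.15,0.3,-1.7],[7.15,1,-1.7]], rot=[[0,0,0],[0,0,0],[0,0,0],[0,0,0],[0,0,0]])

```text
clock: 4.45
tool_pos: [0.6053, -0.017, 0.3028]
orientation: [-1.57, -0.044, 0.043]
wrist_force: [0.3, 0.1, -0.9]
width: 0.0096
```

Emit:
move_arm(slide=[[0,1,0],[0,2,0],[0,2.8,0],[0,3.3,0],[0,3.5,0]], rot=[[0,0,0],[0,0,0],[0,0,0],[0,0,0],[0,0,0]])

```text
clock: 4.95
tool_pos: [0.6054, -0.0183, 0.2669]
orientation: [-1.57, -0.042, 0.043]
wrist_force: [0.3, 0.1, -0.9]
width: 0.0094
```

Run:
```python
from h import *
go([.6057,-.0165,.26],3.3)
c=cap('scene','sc2.png');go([.6057,-.0165,.26],3.3)
a=cv2.imread('pics/sc2.png');cv2.imwrite('pics/g2.png',cv2.resize(a[120:210,190:290],(600,540),interpolation=2))
```

```text
t 4.95 F [ 0.31  0.08 -0.88] w 0.0094 pos [ 0.6054 -0.0183  0.2669] slide [0.04 0.69 0.18] rot [-0.  -0.2 -0.1]
t 5.0 F [ 0.64  0.09 -0.94] w 0.0094 pos [ 0.6055 -0.0182  0.267 ] slide [0.03 0.7  0.17] rot [-0.  -0.2 -0. ]
```

View pics/g2.png

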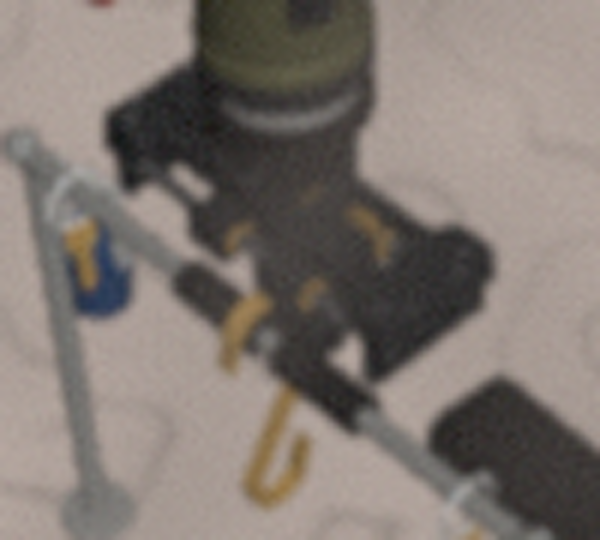

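Emit:
move_arm(slide=[[0,0.2,0.17],[0,0.4,0.17],[0,0.6,0.17],[0,0.7,0.17],[0,0.8,0.17]], rot=[[0,0,0],[0,0,0],[0,0,0],[0,0,0],[0,0,0]], force=8)

```text
clock: 5.5
tool_pos: [0.6057, -0.0166, 0.2597]
orientation: [-1.57, -0.042, 0.042]
wrist_force: [0.2, 0.1, -0.6]
width: 0.0094
```

Emit:
move_arm(slide=[[0,0.1,0],[0,0.2,0],[0,0.2,0],[0,0.3,0],[0,0.3,0]], rot=[[0,0,0],[0,0,0],[0,0,0],[0,0,0],[0,0,0]])

```text
clock: 6.0
tool_pos: [0.6056, -0.0166, 0.2566]
orientation: [-1.57, -0.042, 0.042]
wrist_force: [0.9, 0.4, -1.1]
width: 0.0097
```

Emit:
move_arm(slide=[[0,0.1,0],[0,0.2,0],[0,0.2,0],[0,0.2,0],[0,0.2,0]], rot=[[0,0,0],[0,0,0],[0,0,0],[0,0,0],[0,0,0]])

```text
clock: 6.5
tool_pos: [0.6063, -0.0165, 0.2552]
orientation: [-1.57, -0.044, 0.041]
wrist_force: [1.4, -0.0, 4.1]
width: 0.0097
```

Emit:
move_arm(slide=[[0,0.1,0],[0,0.1,0],[0,0.1,0],[0,0.1,0],[0,0.1,0]], rot=[[0,0,0],[0,0,0],[0,0,0],[0,0,0],[0,0,0]])

```text
clock: 7.0
tool_pos: [0.6064, -0.0164, 0.2542]
orientation: [-1.57, -0.044, 0.041]
wrist_force: [1.4, -0.0, 5.0]
width: 0.01
```

Run:
```python
from h import *
go([.6057,-.0165,.26],3.3)
```

```text
t 7.0 F [ 1.45 -0.04  5.  ] w 0.01 pos [ 0.6064 -0.0164  0.2542] slide [-0.07 -0.58 -0.01] rot [-0.  -0.2  0.1]
```

Emit:
move_arm(slide=[[0,-0.05,0],[0,-0.05,0.05],[0,-0.05,0.1],[0,-0.05,0.15],[0,-0.05,0.15]], rot=[[0,0,0],[0,0,0],[0,0,0],[0,0,0],[0,0,0]])

```text
clock: 7.5
tool_pos: [0.6054, -0.0156, 0.254]
orientation: [-1.571, -0.042, 0.042]
wrist_force: [1.3, -1.4, 3.8]
width: 0.01
```

Emit:
move_arm(slide=[[0,0,0.05],[0,0,0.1],[0,0,0.15],[0,0,0.15],[0,0,0.15]], rot=[[0,0,0],[0,0,0],[0,0,0],[0,0,0],[0,0,0]])

```text
clock: 8.0
tool_pos: [0.6051, -0.0135, 0.2539]
orientation: [-1.57, -0.042, 0.043]
wrist_force: [-0.1, -2.0, 1.7]
width: 0.0098
```

Emit:
move_arm(slide=[[0,0,0.1],[0,0,0.15],[0,0,0.15],[0,0.05,0.15],[0,0.1,0.15]], rot=[[0,0,0],[0,0,0],[0,0,0],[0,0,0],[0,0,0]])

```text
clock: 8.5
tool_pos: [0.6053, -0.0118, 0.253]
orientation: [-1.57, -0.042, 0.043]
wrist_force: [-0.1, -0.8, -0.8]
width: 0.0094
```

Run:
```python
from h import *
go([.6057,-.0165,.26],3.3)
c=cap('scene','sc3.png');go([.6057,-.0165,.26],3.3)
a=cv2.imread('pics/sc3.png');cv2.imwrite('pics/g3.png',cv2.resize(a[140:210,200:280],(640,560),interpolation=2))
```

```text
t 8.5 F [-0.09 -0.81 -0.8 ] w 0.0094 pos [ 0.6053 -0.0118  0.253 ] slide [ 0.01 -0.7  -0.48] rot [-0.  -0.2 -0. ]
t 8.55 F [ 0.12  0.49 -1.59] w 0.0097 pos [ 0.6053 -0.0119  0.2529] slide [ 0.01 -0.71 -0.46] rot [-0.  -0.2 -0. ]
```

View pics/g3.png

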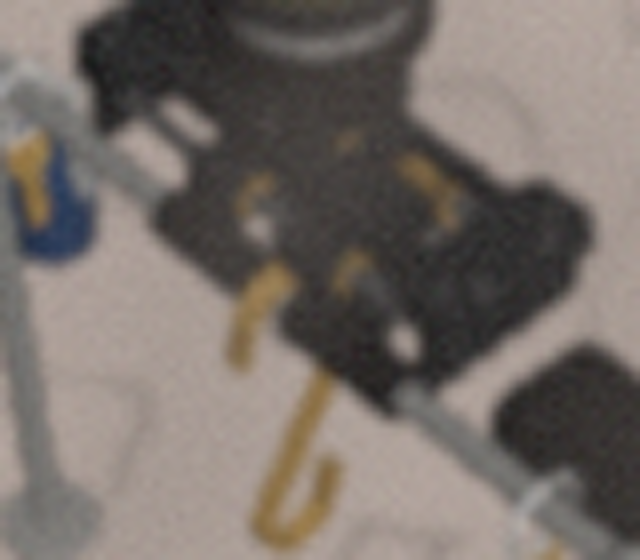

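The hook now covers the groove and the contact force is gone, so I'll lower it further.

Emit:
move_arm(slide=[[0,0.05,0],[0,0.1,0],[0,0.15,0],[0,0.2,0],[0,0.2,0]], rot=[[0,0,0],[0,0,0],[0,0,0],[0,0,0],[0,0,0]])

```text
clock: 9.05
tool_pos: [0.6054, -0.0121, 0.2511]
orientation: [-1.57, -0.042, 0.042]
wrist_force: [0.5, -0.2, -0.0]
width: 0.0097
```

Emit:
move_arm(slide=[[0,0.05,0],[0,0.1,0],[0,0.1,0],[0,0.1,0],[0,0.1,0]], rot=[[0,0,0],[0,0,0],[0,0,0],[0,0,0],[0,0,0]])

```text
clock: 9.55
tool_pos: [0.6055, -0.0121, 0.2502]
orientation: [-1.57, -0.042, 0.042]
wrist_force: [0.2, 0.5, 0.0]
width: 0.0094
```

Emit:
move_arm(slide=[[0,0.05,0],[0,0.1,0],[0,0.1,0],[0,0.1,0],[0,0.1,0]], rot=[[0,0,0],[0,0,0],[0,0,0],[0,0,0],[0,0,0]])

```text
clock: 10.05
tool_pos: [0.6056, -0.012, 0.2494]
orientation: [-1.57, -0.043, 0.042]
wrist_force: [0.2, 0.4, 0.6]
width: 0.0095
```

Emit:
move_arm(slide=[[0,0.05,0],[0,0.1,0],[0,0.1,0],[0,0.1,0],[0,0.1,0]], rot=[[0,0,0],[0,0,0],[0,0,0],[0,0,0],[0,0,0]])

```text
clock: 10.55
tool_pos: [0.6062, -0.012, 0.2488]
orientation: [-1.57, -0.044, 0.041]
wrist_force: [1.7, -0.7, 5.4]
width: 0.0101
```

Emit:
move_arm(slide=[[0,-0.05,0],[0,-0.05,0],[0,-0.05,0],[0,-0.05,0],[0,-0.05,0]], rot=[[0,0,0],[0,0,0],[0,0,0],[0,0,0],[0,0,0]], hand=4)

```text
clock: 11.05
tool_pos: [0.6052, -0.0121, 0.2484]
orientation: [-1.57, -0.042, 0.043]
wrist_force: [-0.1, -0.3, 0.9]
width: 0.0399
```

Emit:
move_arm(slide=[[-0.5,0,0],[-2,0,0],[-4,0,0],[-7,0,0],[-10,0,0]], rot=[[0,0,0],[0,0,0],[0,0,0],[0,0,0],[0,0,0]])

```text
clock: 11.55
tool_pos: [0.5042, -0.0175, 0.2486]
orientation: [-1.57, -0.042, 0.042]
wrist_force: [0.5, -0.2, 0.0]
width: 0.0401
```

Run:
```python
from h import *
c=cap('scene','sc4.png');save('sc4.pkl',c);d=cap('side','s4.png');save('s4.pkl',d);go([.43,-.30,.20],3.3,70)
a=cv2.imread('pics/sc4.png')[140:210,200:270];b=cv2.imread('pics/s4.png')[140:210,195:265]
cv2.imwrite('pics/g4.png',np.hstack([cv2.resize(a,(400,400),interpolation=2),cv2.resize(b,(400,400),interpolation=2)]))
```

```text
t 11.65 F [ 0.6  -0.24 -0.28] w 0.0402 pos [ 0.5008 -0.0182  0.2486] slide [ -8.57   4.94 -27.75] rot [  0.2  -0.1 -70.3]
```

View pics/g4.png

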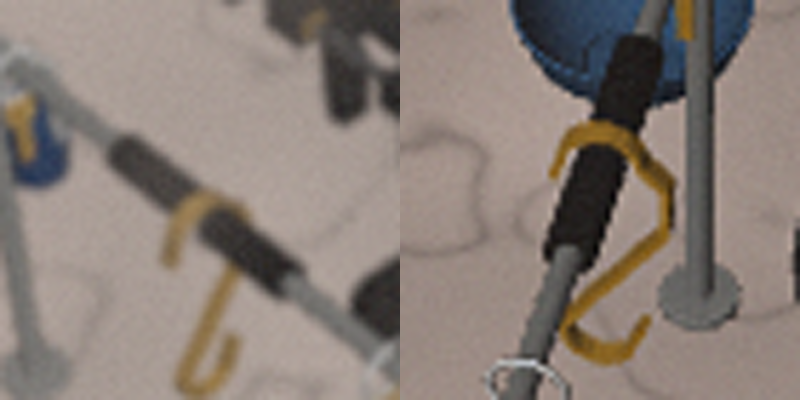

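Run:
```python
from h import *
print(robot.state()['q'].round(3))
S=load('sc4.pkl');D=load('s4.pkl');k=5.714
sc=lambda u,v:(200+u/k,140+v/k);sd=lambda u,v:(195+(u-400)/k,140+v/k)
for n,a,b in(('bottom out',(203,395),(605,360)),('lowtip',(235,335),(643,320)),('uptip',(170,265),(555,175)),('crown',(205,197),(597,128))):
    print(n,tri(ray(S,*sc(*a)),ray(D,*sd(*b))))
go([.40,-.31,.20],3,60)
```

```text
[ 0.199  0.536 -0.398  1.909  0.293  0.759  1.261]
bottom out (array([ 0.6343223 , -0.01132245,  0.1480699 ]), [np.float64(0.0005003565701285328), np.float64(0.0005003565701285866)])
lowtip (array([ 0.61432649, -0.00668041,  0.18719373]), [np.float64(0.0008273028814937382), np.float64(0.000827302881493821)])
uptip (array([ 0.65106449, -0.00579772,  0.27137933]), [np.float64(0.0002148989691482931), np.float64(0.000214898969148195)])
crown (array([ 0.63025207, -0.00173391,  0.30881742]), [np.float64(5.41529080014189e-06), np.float64(5.415290800067611e-06)])
t 11.65 F [ 0.6  -0.24 -0.28] w 0.0402 pos [ 0.5008 -0.0182  0.2486] slide [-11.62   4.96 -28.58] rot [  0.    0.2 -60.3]
```

Emit:
move_arm(slide=[[-3,0,-5],[-6,1,-10],[-9,2,-15],[-11,3,-20],[-11.6,4,-25]], rot=[[0,0,0],[0,0,-8],[0,0,-16],[0,0,-24],[0,0,-32]], hand=8.8)

```text
clock: 12.15
tool_pos: [0.4237, -0.1782, 0.2214]
orientation: [-1.568, -0.27, -0.193]
wrist_force: [0.1, 0.7, -0.8]
width: 0.0776
```

Run:
```python
from h import *
print(robot.state()['q'].round(3))
go([.40,-.31,.20],3,60)
```

```text
[ 0.707  0.477 -0.495  2.302  0.84   0.187  1.101]
t 12.15 F [ 0.07  0.68 -0.83] w 0.0776 pos [ 0.4237 -0.1782  0.2214] slide [ -3.55   1.4  -13.02] rot [  1.    0.4 -43.2]
```

Emit:
move_arm(slide=[[-1,0.5,-4],[-2,1,-8],[-3,1.4,-13],[-3,1.4,-13],[-3,1.4,-13]], rot=[[0,0,-8],[0,0,-16],[0,0,-24],[0,0,-32],[1,0,-43]])

```text
clock: 12.65
tool_pos: [0.4108, -0.2691, 0.1992]
orientation: [-1.537, -0.434, -0.325]
wrist_force: [0.4, -1.5, 0.6]
width: 0.088
```

Run:
```python
from h import *
print(robot.state()['q'].round(3))
go([.42,-.31,.20],3,60)
```

```text
[ 1.248  0.682 -0.894  2.335  1.94   0.256  0.332]
t 12.65 F [ 0.4  -1.47  0.58] w 0.088 pos [ 0.4108 -0.2691  0.1992] slide [ 0.58  0.29 -4.14] rot [  0.1   1.3 -32.3]
```

It's passing the wrist singularity (q5 is turning over), so I'll continue.

Emit:
move_arm(slide=[[0.6,0.3,-4],[0.6,0.3,-4],[0.6,0.3,-4],[0.6,0.3,-4],[0.6,0.3,-4]], rot=[[0,1,-8],[0,1,-16],[0,1,-24],[0,1,-32],[0,1,-32]])

```text
clock: 13.15
tool_pos: [0.4156, -0.3063, 0.1912]
orientation: [-1.374, -0.828, -0.778]
wrist_force: [0.2, 0.2, 0.1]
width: 0.0883
```

Run:
```python
from h import *
print(robot.state()['q'].round(3))
go([.42,-.31,.20],3,60)
```

```text
[ 1.73   1.324 -1.396  2.483  2.635  0.651  0.184]
t 13.15 F [0.19 0.25 0.13] w 0.0883 pos [ 0.4156 -0.3063  0.1912] slide [ 0.98 -0.09 -0.37] rot [-0.3 -1.2 -0.5]
```

Run:
```python
from h import *
c=cap('wrist','w5.png');save('w5.pkl',c)
a=cv2.imread('pics/w5.png');cv2.imwrite('pics/w5b.png',cv2.resize(a,(800,600),interpolation=2))
hs=cv2.cvtColor(a,cv2.COLOR_BGR2HSV)
m=cv2.inRange(hs,(105,130,30),(125,255,255));n,l,st,ce=cv2.connectedComponentsWithStats(m)
print([(st[i].tolist(),ce[i].round(1).tolist()) for i in range(1,n) if st[i][4]>150])
print(c['eye'],proj(c,[.533,-.33,.108]),proj(c,[.533,-.33,0]))
```

```text
[([213, 76, 40, 59, 1763], [233.5, 104.9])]
[ 0.24942165 -0.3155906   0.19291387] [228.88778298 173.14859732] [229.03253347  85.30175769]
```

View pics/w5b.png

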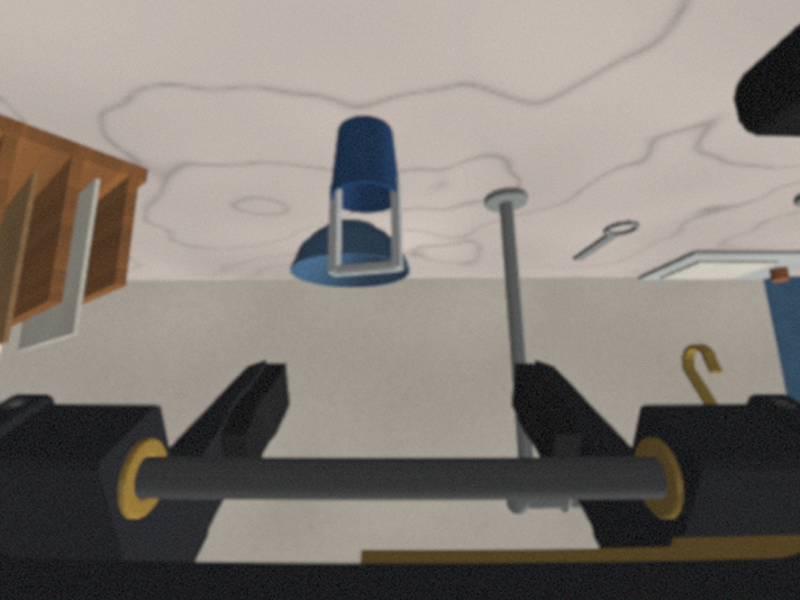

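Run:
```python
from h import *
c=load('w5.pkl');D=load('side0.pkl');k=.64
l=plane(c,330*k,269*k,.108);r=plane(c,404*k,264.5*k,.108);print(l,r,np.linalg.norm(r-l),np.degrees(np.arctan2(-(r-l)[0],(r-l)[1])))
print('bar tri',tri(ray(c,367*k,267*k),ray(D,275+107/6,130+54/6)))
bl=plane(c,365*k,118*k,0);print('base far/near edge',bl)
b=plane(D,275+95/6,130+255/6,0);print('side base bottom edge (near, +y)',b)
go([.50,-.33,.0855],8,60)
```

```text
[ 0.52885596 -0.34870611  0.108     ] [ 0.51961761 -0.29833333  0.108     ] 0.051212932274727015 10.392528119204822
bar tri (array([ 0.53530339, -0.32845822,  0.11098606]), [np.float64(0.007759766909285695), np.float64(0.00775976690928584)])
base far/near edge [ 0.51478485 -0.32402166  0.        ]
side base bottom edge (near, +y) [ 0.52811154 -0.30450854  0.        ]
t 13.2 F [0.29 0.49 0.17] w 0.0877 pos [ 0.4173 -0.3075  0.1951] slide [-5.25 12.59 -2.75] rot [ 4.2 -3.1 -0.6]
```

Run:
```python
from h import *
D=load('side0.pkl');print('bowl',[plane(D,u*.64,v*.64,.05).round(3) for u,v in((368,222),(401,220))])
go([.465,-.336,.086],9,60)
```

```text
bowl [array([ 0.724, -0.34 ,  0.05 ]), array([ 0.659, -0.365,  0.05 ])]
t 13.2 F [0.29 0.49 0.17] w 0.0877 pos [ 0.4173 -0.3075  0.1951] slide [-7.    9.53 -3.18] rot [ 5.1 -3.6 -0.6]
```

Emit:
move_arm(slide=[[-2,2.5,-1],[-4,5,-2],[-6,8,-3],[-7,9.5,-3.2],[-7,9.5,-3.2]], rot=[[1,-1,0],[3,-2,0],[5,-3.5,-0.5],[5,-3.5,-0.5],[5,-3.5,-0.5]])

```text
clock: 13.7
tool_pos: [0.4679, -0.3417, 0.0915]
orientation: [-1.35, -0.921, -0.683]
wrist_force: [-0.8, -0.9, -0.1]
width: 0.088
```

Run:
```python
from h import *
print(robot.state()['q'].round(3))
go([.5443,-.3234,.0845],9,60)
```

```text
[ 1.67   1.482 -1.207  2.23   2.754  0.429  0.386]
t 13.7 F [-0.79 -0.88 -0.06] w 0.088 pos [ 0.4679 -0.3417  0.0915] slide [3.38 7.09 0.62] rot [ 0.6  1.1 -0.5]
```

Emit:
move_arm(slide=[[0.8,1.4,0.3],[1.6,3,0.6],[2.4,5,0.6],[3.2,6.6,0.6],[3.4,7.1,0.6]], rot=[[0.5,1,0],[0.5,1,0],[0.5,1,0],[0.5,1,0],[0.5,1,0]])

```text
clock: 14.2
tool_pos: [0.5452, -0.3204, 0.0888]
orientation: [-1.33, -0.916, -0.691]
wrist_force: [0.7, 0.4, -0.5]
width: 0.0877
```

Run:
```python
from h import *
go([.5443,-.3234,.0845],9,60)
c=cap('wrist','w6.png');save('w6.pkl',c)
go([.5443,-.3234,.0845],9,60)
a=cv2.imread('pics/w6.png');hs=cv2.cvtColor(a,cv2.COLOR_BGR2HSV)
m=cv2.inRange(hs,(105,130,30),(125,255,255));n,l,st,ce=cv2.connectedComponentsWithStats(m)
print([(st[i].tolist(),ce[i].round(1).tolist()) for i in range(1,n) if st[i][4]>150])
# light, grey pixels of the handle: columns per row below pail
for r in range(130,262,12):
    row=hs[r];x=np.nonzero((row[:,1]<40)&(row[:,2]>110))[0];x=x[(x>150)&(x<340)];print(r,x.min() if len(x) else '',x.max() if len(x) else '',len(x))
for z in(.108,.06):
  for y in(-26,26):
    d=frame(9)[:,2]*y/1000;print(z,y,proj(c,np.array([.528,-.326,z])+d).round(1))
```

```text
t 14.2 F [ 0.73  0.43 -0.53] w 0.0877 pos [ 0.5452 -0.3204  0.0888] slide [-0.44  0.09 -0.28] rot [-0.1  0.2 -0.1]
t 14.25 F [0.88 0.08 0.04] w 0.0884 pos [ 0.5449 -0.3203  0.088 ] slide [-0.36  0.08 -0.3 ] rot [-0.1  0.1 -0.1]
[([211, 86, 85, 111, 7113], [254.1, 143.0])]
130 151 339 116
142 151 339 113
154 151 339 109
166 151 339 106
178 151 339 82
190 151 339 86
202 151 339 106
214 151 339 94
226 151 339 189
238 151 329 151
250 184 327 144
0.108 -26 [204.  286.3]
0.108 26 [302.7 286.4]
0.06 -26 [207.3 196.9]
0.06 26 [299.8 197.1]
```

Emit:
move_arm(slide=[[0.1,0.3,-0.1],[0.1,0.6,-0.1],[0.1,0.6,-0.1],[0.1,0.6,-0.1],[0.1,0.6,-0.1]], rot=[[0,0,0],[0,0,0],[0,0,0],[0,0,0],[0,0,0]], force=20)

```text
clock: 14.75
tool_pos: [0.5481, -0.3202, 0.0819]
orientation: [-1.325, -0.908, -0.695]
wrist_force: [-0.3, 0.8, 0.2]
width: 0.088
```

Emit:
move_arm(slide=[[0,0,0],[0,0,0],[0,0,0],[0,0,0],[0,0,0]], rot=[[0,0,0],[0,0,0],[0,0,0],[0,0,0],[0,0,0]], hand=4.6)

```text
clock: 15.25
tool_pos: [0.5485, -0.3202, 0.082]
orientation: [-1.326, -0.909, -0.695]
wrist_force: [-0.3, 0.2, -0.3]
width: 0.0516
```

Run:
```python
from h import *
go([.55,-.3234,.0845],9,60)
```

```text
t 15.25 F [-0.26  0.18 -0.29] w 0.0516 pos [ 0.5485 -0.3202  0.082 ] slide [ 0.26 -0.04 -0.33] rot [-0.2 -0.3 -0.1]
```

Run:
```python
from h import *
go([.5485,-.3202,.175],9,60)
```

```text
t 15.25 F [-0.26  0.18 -0.29] w 0.0516 pos [ 0.5485 -0.3202  0.082 ] slide [ 8.04 -4.67  0.06] rot [-0.2 -0.3 -0.1]
```

Emit:
move_arm(slide=[[1.2,-0.7,0],[3.2,-1.8,0],[5.2,-3,0],[7.2,-4.2,0],[8,-4.7,0]], rot=[[0,0,0],[0,0,0],[0,0,0],[0,0,0],[0,0,0]])

```text
clock: 15.75
tool_pos: [0.5485, -0.3203, 0.178]
orientation: [-1.326, -0.913, -0.695]
wrist_force: [-0.7, -0.6, -1.6]
width: 0.0517
```

Run:
```python
from h import *
print(robot.state()['q'].round(3))
go([.58,-.012,.175],3.3,60)
```

```text
[ 1.513  1.322 -1.309  2.176  2.597  0.447  0.279]
t 15.75 F [-0.71 -0.61 -1.63] w 0.0517 pos [ 0.5485 -0.3203  0.178 ] slide [ 3.63  7.12 29.95] rot [-5.1  2.7 -0. ]
```

Emit:
move_arm(slide=[[0,0,3],[0,0,8],[0,0,13],[0,0,18],[1,1,23]], rot=[[0,0,0],[-1,0,0],[-2,1,0],[-4,2,0],[-5,2.7,0]])

```text
clock: 16.25
tool_pos: [0.5628, -0.1385, 0.1766]
orientation: [-1.372, -0.838, -0.755]
wrist_force: [0.2, 0.6, -2.1]
width: 0.0519
```

Run:
```python
from h import *
print(robot.state()['q'].round(3))
go([.575,-.012,.175],3.3,60)
```

```text
[ 1.052  1.417 -1.473  2.558  2.619  1.352 -0.099]
t 16.25 F [ 0.16  0.59 -2.06] w 0.0519 pos [ 0.5628 -0.1385  0.1766] slide [ 0.77  1.94 12.54] rot [-0.9 -0.4 -1. ]
```

Emit:
move_arm(slide=[[0.5,1,1],[1,2,2],[1.3,2.6,4],[1.5,3,6],[1.6,3.2,8]], rot=[[0,0,0],[0,0,0],[0,0,0],[-0.5,0,0],[-0.9,0,-1]])

```text
clock: 16.75
tool_pos: [0.5982, -0.0562, 0.176]
orientation: [-1.377, -0.852, -0.769]
wrist_force: [0.5, 0.5, -0.7]
width: 0.0515
```

Run:
```python
from h import *
print(robot.state()['q'].round(4))
go([.59,-.012,.178],3.3,60)
```

```text
[ 0.7702  1.4359 -1.4726  2.5603  2.6071  1.6146 -0.2241]
t 16.75 F [ 0.54  0.45 -0.72] w 0.0515 pos [ 0.5982 -0.0562  0.176 ] slide [-0.12 -0.56  4.46] rot [-0.3 -0.1 -0.1]
```

Emit:
move_arm(slide=[[-0.1,-0.3,1],[-0.1,-0.5,2.5],[-0.1,-0.5,4],[-0.1,-0.5,4.4],[-0.1,-0.5,4.4]], rot=[[0,0,0],[0,0,0],[0,0,0],[0,0,0],[0,0,0]])

```text
clock: 17.25
tool_pos: [0.6043, -0.0148, 0.1773]
orientation: [-1.377, -0.848, -0.763]
wrist_force: [-0.4, -0.3, -1.5]
width: 0.0518
```

Run:
```python
from h import *
print(robot.state()['q'].round(4))
go([.59,-.012,.178],3.3,60)
c=cap('wrist','w7.png');save('w7.pkl',c);d=cap('side','s7.png');save('s7.pkl',d);cap('scene','sc7.png')
go([.59,-.012,.178],3.3,60)
a=cv2.imread('pics/w7.png');b=cv2.imread('pics/s7.png')[130:240,170:290]
s=cv2.imread('pics/sc7.png')[140:230,190:280]
cv2.imwrite('pics/z7.png',np.hstack([cv2.resize(a[60:300,140:380],(400,400),interpolation=2),np.vstack([cv2.resize(b,(327,300),interpolation=2),cv2.resize(s,(327,300),interpolation=2)])[:400]]))
cv2.imwrite('pics/z7.png',np.hstack([cv2.resize(a[60:300,120:360],(500,500),interpolation=2),np.vstack([cv2.resize(b[:100],(300,250),interpolation=2),cv2.resize(s[:80],(300,250),interpolation=2)])]))
```

```text
[ 0.6433  1.4247 -1.4724  2.5595  2.5674  1.7105 -0.2983]
t 17.25 F [-0.41 -0.3  -1.55] w 0.0518 pos [ 0.6043 -0.0148  0.1773] slide [-0.66 -1.25  0.37] rot [-0.4 -0.1 -0.4]
t 17.4 F [ 1.03 -0.2  -0.26] w 0.0517 pos [ 0.6042 -0.0161  0.1772] slide [-0.64 -1.24  0.5 ] rot [-0.3 -0.2 -0.4]
```

View pics/z7.png

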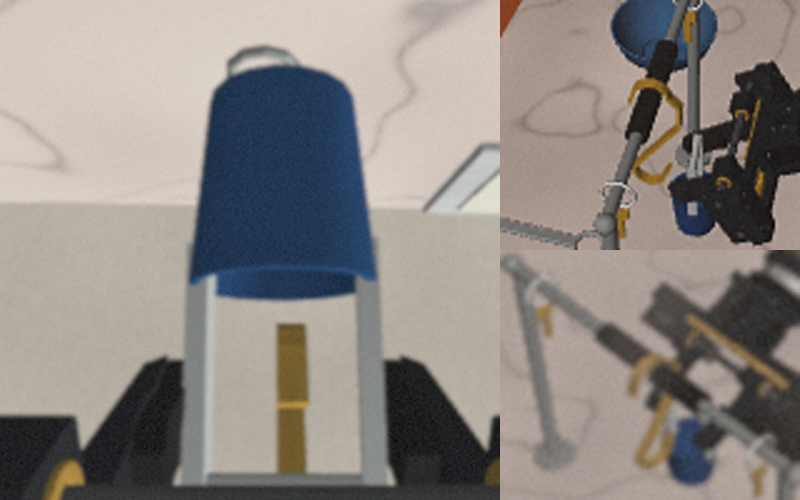

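Run:
```python
from h import *
D=load('s7.pkl');c=load('w7.pkl')
sd=lambda u,v:(170+(u-500)/2.5,130+v/2.5)
print('leg top side',plane(D,*sd(697,137),.007,1)); print('lowtip side',plane(D,*sd(671,165),-.0105,1)); print('hook bottom',plane(D,*sd(655,183),-.0105,1))
a=np.array(D['pixels']);hs=cv2.cvtColor(a,cv2.COLOR_RGB2HSV)
m=cv2.inRange(hs,(15,120,50),(32,255,255))[180:215,215:245]
for r in range(0,35,2):
    x=np.nonzero(m[r])[0];print(180+r,(x+215).tolist())
W=lambda u,v:(120+u*.48,60+v*.48)
for n,u,v,y in(('bar(lower edge in pic)',287,474,-.0145),('hook free end',291,405,-.0105),('hook base far',291,323,-.0105)):
    e,d=ray(c,*W(u,v))
    for x in(.575,.585,.595,.612,.634): print(n,x,(e+d*(x-e[0])/d[0]).round(4))
```

```text
leg top side [0.58064213 0.007      0.25545435]
lowtip side [ 0.61285586 -0.0105      0.18458405]
hook bottom [ 0.63073502 -0.0105      0.15011543]
180 [240, 241]
182 [237, 238, 239, 240, 241]
184 [235, 236, 237, 238]
186 [233, 234, 235, 236]
188 [230, 231, 232, 233, 234]
190 [228, 229, 230, 231]
192 [226, 227, 228, 229]
194 [224, 225, 226, 227]
196 [223, 224, 225, 237, 238]
198 [223, 224, 225, 226, 227, 235, 236, 237]
200 [224, 225, 226, 227, 228, 229, 230, 231, 232, 233, 234, 235, 236]
202 [227, 228, 229, 230, 231, 232, 233, 234, 235]
204 []
206 []
208 []
210 []
212 []
214 [217, 218, 219, 220]
bar(lower edge in pic) 0.575 [ 0.575  -0.0173  0.1957]
bar(lower edge in pic) 0.585 [ 0.585  -0.0166  0.197 ]
bar(lower edge in pic) 0.595 [ 0.595  -0.0159  0.1982]
bar(lower edge in pic) 0.612 [ 0.612  -0.0147  0.2003]
bar(lower edge in pic) 0.634 [ 0.634  -0.0132  0.2031]
hook free end 0.575 [ 0.575  -0.0162  0.18  ]
hook free end 0.585 [ 0.585  -0.0154  0.1801]
hook free end 0.595 [ 0.595  -0.0147  0.1802]
hook free end 0.612 [ 0.612  -0.0134  0.1804]
hook free end 0.634 [ 0.634  -0.0117  0.1806]
hook base far 0.575 [ 0.575  -0.016   0.1604]
hook base far 0.585 [ 0.585  -0.0152  0.159 ]
hook base far 0.595 [ 0.595  -0.0145  0.1577]
hook base far 0.612 [ 0.612  -0.0131  0.1554]
hook base far 0.634 [ 0.634  -0.0114  0.1525]
```

Run:
```python
from h import *
c=load('w7.pkl');W=lambda u,v:(120+u*.48,60+v*.48)
ax=-rotm(c)[:,2]
for wpx in(96,98.9,101):
  for row in(470,):
    e,d=ray(c,*W(285,row));dep=c['fx']*.052/wpx;p=e+d*dep/(d@ax);print(wpx,p,'leg front; bar x=',p[0]+.005)
print(c['eye'],ax)
go([.641,-.0125,.1772],3.3,60)
```

```text
96 [ 0.5912699  -0.01666531  0.19675265] leg front; bar x= 0.5962698993597003
98.9 [ 0.58678392 -0.01696057  0.19622136] leg front; bar x= 0.5917839226022302
101 [ 0.58369627 -0.01716379  0.19585568] leg front; bar x= 0.5886962718193489
[ 0.43828262 -0.0267347   0.17863384] [ 0.97556294  0.06321959 -0.21042871]
t 17.4 F [ 1.03 -0.2  -0.26] w 0.0517 pos [ 0.6042 -0.0161  0.1772] slide [1.87 3.19 0.14] rot [-0.3 -0.2 -0.4]
```

Emit:
move_arm(slide=[[-0.35,0.2,0],[-0.7,0.4,0.13],[-0.5,0.75,0.13],[-0.2,1.25,0.13],[0.05,1.7,0.13]], rot=[[0,0,0],[0,0,0],[0,0,0],[0,0,0],[0,0,0]])

```text
clock: 17.9
tool_pos: [0.62, -0.0128, 0.1693]
orientation: [-1.377, -0.847, -0.765]
wrist_force: [-1.2, -0.3, -1.0]
width: 0.0516
```

Run:
```python
from h import *
go([.6375,-.0125,.1692],3.3,60)
```

```text
t 17.9 F [-1.18 -0.3  -1.04] w 0.0516 pos [ 0.62   -0.0128  0.1693] slide [ 0.88  1.51 -0.08] rot [-0.4 -0.2 -0.4]
```

Emit:
move_arm(slide=[[0.2,0.35,0],[0.4,0.7,0],[0.6,1.05,0],[0.8,1.35,0],[0.9,1.5,0]], rot=[[0,0,0],[0,0,0],[0,0,0],[0,0,0],[0,0,0]])

```text
clock: 18.4
tool_pos: [0.6371, -0.0117, 0.1695]
orientation: [-1.378, -0.847, -0.765]
wrist_force: [-0.4, 1.3, -0.7]
width: 0.0515
```

Run:
```python
from h import *
c=cap('wrist','w8.png');save('w8.pkl',c);D=cap('side','s8.png');save('s8.pkl',D);cap('scene','sc8.png')
go([.6375,-.0125,.1692],3.3,60)
hs=cv2.cvtColor(np.array(D['pixels']),cv2.COLOR_RGB2HSV)
m=cv2.inRange(hs,(15,120,50),(32,255,255))[180:210,215:250]
for r in range(0,30,2): print(180+r,(np.nonzero(m[r])[0]+215).tolist())
w=np.array(c['pixels']);h2=cv2.cvtColor(w,cv2.COLOR_RGB2HSV);m=cv2.inRange(h2,(15,120,30),(32,255,255))
for r in range(180,300,8):
    x=np.nonzero(m[r,200:310])[0]+200;print(r,(x.min(),x.max(),len(x)) if len(x) else '', end='; ')
print()
for p in([.612,-.0125,.182],[.632,-.0125,.154]): print(proj(c,p),proj(D,p))
```

```text
t 18.55 F [ 0.49  0.95 -1.85] w 0.0517 pos [ 0.6368 -0.0117  0.1694] slide [ 0.01  0.07 -0.09] rot [-0.4 -0.2 -0.4]
180 [240, 241]
182 [237, 238, 239, 240, 241]
184 [235, 236, 237, 238, 239]
186 [232, 233, 234, 235, 236]
188 [230, 231, 232, 233]
190 [228, 229, 230, 231, 232]
192 [226, 227, 228, 229]
194 [224, 225, 226, 227]
196 [223, 224, 225, 237, 238]
198 [223, 224, 225, 226, 227, 236, 237]
200 [224, 225, 226, 227, 228, 229, 230, 236]
202 [227, 229, 243, 244, 246, 247]
204 [247]
206 []
208 []
180 ; 188 ; 196 ; 204 ; 212 ; 220 ; 228 (np.int64(252), np.int64(266), 15); 236 (np.int64(252), np.int64(266), 15); 244 (np.int64(251), np.int64(266), 16); 252 (np.int64(252), np.int64(267), 16); 260 (np.int64(252), np.int64(267), 16); 268 (np.int64(251), np.int64(267), 17); 276 (np.int64(252), np.int64(265), 14); 284 (np.int64(252), np.int64(265), 14); 292 ; 
[260.42999352 274.21177988] [238.96114168 196.16200164]
[257.35301982 222.86480972] [231.72827388 201.57258944]
```

Emit:
move_arm(slide=[[-0.15,0.2,0],[-0.3,0.35,0],[-0.5,0.5,0],[-0.7,0.7,0],[-0.9,0.85,0]], rot=[[0,0,0],[0,0,0],[0,0,0],[0,0,0],[0,0,0]])

```text
clock: 19.05
tool_pos: [0.6396, -0.0114, 0.157]
orientation: [-1.377, -0.847, -0.764]
wrist_force: [0.4, 0.2, -1.4]
width: 0.0517
```

Run:
```python
from h import *
go([.6435,-.0125,.1385],3.3,60)
c=cap('wrist','w9.png');D=cap('side','s9.png')
hs=cv2.cvtColor(np.array(D['pixels']),cv2.COLOR_RGB2HSV)
m=cv2.inRange(hs,(15,120,50),(32,255,255))[180:206,215:250]
for r in range(0,26,4): print(180+r,(np.nonzero(m[r])[0]+215).tolist())
w=np.array(c['pixels']);h2=cv2.cvtColor(w,cv2.COLOR_RGB2HSV);m=cv2.inRange(h2,(15,120,30),(32,255,255))
print(np.nonzero(m[150:340,256])[0]+150)
print(w[226:340:6,259].tolist())
print(proj(c,[.612,-.0125,.182]))
go([.6435,-.0125,.1385],3.3,60)
```

```text
t 19.05 F [ 0.39  0.17 -1.45] w 0.0517 pos [ 0.6396 -0.0114  0.157 ] slide [-1.4   1.27 -0.15] rot [-0.4 -0.2 -0.4]
180 [240, 241]
184 [235, 236, 237, 238, 239]
188 [230, 231, 232, 233]
192 [226, 227, 228, 229]
196 [223, 224, 225, 237, 238]
200 [224, 225, 226, 227, 228, 229, 230, 235, 236]
204 [242, 243, 244, 245]
[243 244 245 246 247 248 249 250 251 252 253 254 255 256 257 258 259 260
 261 262 263 264 265 266 267 268 269 270 271 272 273 274 275 276 277 278
 279 280 281 282 283 284 285 286 287 288 289 290 291 292 321 322 323 324
 325 326 327 328 329 330 331 332 333 334 335 336 337 338 339]
[[183, 178, 165], [182, 175, 164], [178, 171, 159], [91, 75, 36], [109, 89, 42], [108, 90, 46], [119, 97, 46], [118, 97, 53], [111, 91, 47], [111, 92, 47], [113, 93, 49], [96, 79, 47], [52, 55, 53], [59, 63, 63], [58, 63, 63], [73, 74, 76], [109, 87, 40], [109, 88, 43], [110, 87, 45]]
[260.44417261 301.30130095]
t 19.15 F [-0.5   0.63 -1.66] w 0.0514 pos [ 0.6394 -0.0114  0.1567] slide [-1.37  1.27 -0.14] rot [-0.4 -0.2 -0.4]
```

Run:
```python
import cv2
w=cv2.imread('pics/w9.png');p=cv2.imread('pics/w8.png')
for c in(240,246,259,272,278): print(c,[(r,w[r,c].tolist()) for r in range(280,304,2)])
print('w8',[(r,p[r,259].tolist()) for r in range(262,304,3)])
```

```text
240 [(280, [164, 174, 181]), (282, [164, 174, 181]), (284, [165, 174, 182]), (286, [148, 157, 162]), (288, [109, 111, 109]), (290, [118, 117, 116]), (292, [101, 100, 99]), (294, [51, 51, 51]), (296, [48, 50, 47]), (298, [54, 53, 54]), (300, [51, 51, 52]), (302, [57, 55, 56])]
246 [(280, [162, 172, 181]), (282, [162, 174, 179]), (284, [159, 172, 177]), (286, [146, 157, 164]), (288, [109, 110, 111]), (290, [111, 113, 111]), (292, [97, 98, 96]), (294, [56, 55, 51]), (296, [53, 56, 50]), (298, [57, 55, 54]), (300, [54, 52, 53]), (302, [56, 56, 59])]
259 [(280, [47, 92, 111]), (282, [52, 93, 115]), (284, [44, 92, 112]), (286, [49, 93, 113]), (288, [50, 94, 114]), (290, [45, 92, 111]), (292, [47, 79, 96]), (294, [52, 53, 50]), (296, [52, 53, 53]), (298, [53, 55, 52]), (300, [53, 50, 54]), (302, [61, 59, 57])]
272 [(280, [164, 176, 184]), (282, [162, 175, 181]), (284, [167, 180, 185]), (286, [151, 161, 166]), (288, [104, 106, 105]), (290, [115, 115, 113]), (292, [97, 98, 97]), (294, [51, 53, 48]), (296, [54, 50, 50]), (298, [56, 56, 55]), (300, [55, 55, 54]), (302, [56, 54, 52])]
278 [(280, [163, 174, 180]), (282, [161, 173, 180]), (284, [168, 180, 185]), (286, [146, 155, 162]), (288, [106, 106, 106]), (290, [113, 114, 112]), (292, [100, 101, 99]), (294, [50, 49, 50]), (296, [56, 56, 56]), (298, [58, 58, 60]), (300, [59, 56, 57]), (302, [57, 57, 56])]
w8 [(262, [44, 91, 110]), (265, [43, 93, 114]), (268, [44, 104, 126]), (271, [61, 133, 163]), (274, [44, 88, 108]), (277, [47, 89, 110]), (280, [38, 80, 104]), (283, [35, 85, 106]), (286, [65, 93, 110]), (289, [110, 113, 110]), (292, [103, 102, 103]), (295, [51, 52, 50]), (298, [58, 56, 52]), (301, [56, 58, 54])]
```

The bar sits behind the hook's lip: brass covers the bar in the wrist picture, with no force and the hook unmoved. I'll lower on.

Emit:
move_arm(slide=[[-0.2,0.2,0],[-0.4,0.4,0],[-0.6,0.55,0],[-0.75,0.7,0],[-0.9,0.85,0]], rot=[[0,0,0],[0,0,0],[0,0,0],[0,0,0],[0,0,0]])

```text
clock: 19.65
tool_pos: [0.6424, -0.0112, 0.1451]
orientation: [-1.377, -0.847, -0.765]
wrist_force: [0.8, -0.3, -2.0]
width: 0.0515
```

Emit:
move_arm(slide=[[-0.1,0.1,0],[-0.2,0.2,0],[-0.25,0.2,0],[-0.3,0.25,0],[-0.35,0.25,0]], rot=[[0,0,0],[0,0,0],[0,0,0],[0,0,0],[0,0,0]])

```text
clock: 20.15
tool_pos: [0.6427, -0.0111, 0.1411]
orientation: [-1.377, -0.847, -0.765]
wrist_force: [0.6, 0.8, -1.3]
width: 0.0514
```

Run:
```python
from h import *
go([.6435,-.0125,.1385],3.3,60)
D=cap('side','s10.png')
hs=cv2.cvtColor(np.array(D['pixels']),cv2.COLOR_RGB2HSV)
m=cv2.inRange(hs,(15,120,50),(32,255,255))[180:206,215:250]
for r in range(0,26,4): print(180+r,(np.nonzero(m[r])[0]+215).tolist())
print(robot.state()['q'].round(3))
```

```text
t 20.15 F [ 0.59  0.81 -1.33] w 0.0514 pos [ 0.6427 -0.0111  0.1411] slide [-0.19  0.19 -0.14] rot [-0.4 -0.2 -0.4]
180 [240, 241]
184 [235, 236, 237, 238, 249]
188 [230, 231, 232, 233, 234]
192 [226, 227, 228, 229]
196 [223, 224, 225, 237, 238]
200 [224, 225, 226, 227, 228, 229, 230, 234, 235, 236]
204 []
[ 0.659  1.505 -1.415  2.436  2.672  1.615 -0.208]
```

Now 1 mm steps until contact.

Emit:
move_arm(slide=[[-0.09,0.05,0],[-0.17,0.1,0],[-0.17,0.1,0],[-0.17,0.1,0],[-0.17,0.1,0]], rot=[[0,0,0],[0,0,0],[0,0,0],[0,0,0],[0,0,0]])

```text
clock: 20.7
tool_pos: [0.6427, -0.0111, 0.139]
orientation: [-1.377, -0.847, -0.765]
wrist_force: [-0.3, -0.2, -1.8]
width: 0.0511
```

Emit:
move_arm(slide=[[-0.09,0.05,0],[-0.13,0.08,0],[-0.13,0.08,0],[-0.13,0.08,0],[-0.13,0.08,0]], rot=[[0,0,0],[0,0,0],[0,0,0],[0,0,0],[0,0,0]])

```text
clock: 21.2
tool_pos: [0.643, -0.011, 0.1381]
orientation: [-1.377, -0.848, -0.766]
wrist_force: [0.3, 0.6, 1.5]
width: 0.0516
```

Emit:
move_arm(slide=[[0,0,0],[0,0,0],[0,0,0],[0,0,0],[0,0,0]], rot=[[0,0,0],[0,0,0],[0,0,0],[0,0,0],[0,0,0]], hand=8)

```text
clock: 21.7
tool_pos: [0.6427, -0.0111, 0.1374]
orientation: [-1.377, -0.847, -0.764]
wrist_force: [0.1, -0.3, 2.1]
width: 0.0799
```

Run:
```python
from h import *
go([.608,-.0125,.142],3.3,60)
cs=[cap('side','s11.png'),cap('wrist','w11.png')]
hs=cv2.cvtColor(np.array(cs[0]['pixels']),cv2.COLOR_RGB2HSV)
m=cv2.inRange(hs,(15,120,50),(32,255,255))[180:212,210:250]
for r in range(0,32,4): print(180+r,(np.nonzero(m[r])[0]+210).tolist())
w=cv2.cvtColor(np.array(cs[1]['pixels']),cv2.COLOR_RGB2HSV)
b=cv2.inRange(w,(105,130,30),(125,255,255));n,l,st,ce=cv2.connectedComponentsWithStats(b);print([(st[i].tolist(),ce[i].round(1).tolist()) for i in range(1,n) if st[i][4]>150])
```

```text
t 21.7 F [ 0.06 -0.31  2.11] w 0.0799 pos [ 0.6427 -0.0111  0.1374] slide [-1.36 -3.23  0.08] rot [-0.4 -0.2 -0.4]
180 [240, 241]
184 [235, 236, 237, 238, 239]
188 [230, 231, 232, 233, 234]
192 [226, 227, 228, 229, 230]
196 [223, 224, 225, 237, 238]
200 [224, 225, 226, 227, 228, 229, 230, 234, 235, 236]
204 []
208 []
[([213, 95, 87, 109, 7342], [257.7, 152.1])]
```

Emit:
move_arm(slide=[[-0.1,-0.2,0],[-0.2,-0.5,0],[-0.3,-0.8,0],[-0.5,-1.2,0],[-0.6,-1.5,0]], rot=[[0,0,0],[0,0,0],[0,0,0],[0,0,0],[0,0,0]], hand=8.8)

```text
clock: 22.3
tool_pos: [0.6263, -0.012, 0.1399]
orientation: [-1.377, -0.847, -0.764]
wrist_force: [0.9, -0.3, 0.4]
width: 0.088
```

Emit:
move_arm(slide=[[-0.2,-0.4,0],[-0.4,-0.9,0],[-0.6,-1.3,0],[-0.7,-1.6,0],[-0.8,-1.8,0]], rot=[[0,0,0],[0,0,0],[0,0,0],[0,0,0],[0,0,0]])

```text
clock: 22.8
tool_pos: [0.607, -0.0132, 0.1422]
orientation: [-1.377, -0.847, -0.764]
wrist_force: [1.1, 0.0, 0.1]
width: 0.088
```

Run:
```python
from h import *
print(robot.state()['q'].round(3))
go([.59,-.0125,.142],3.3,60)
cs=[cap('side','s12.png'),cap('wrist','w12.png'),cap('scene','sc12.png')]
hs=cv2.cvtColor(np.array(cs[0]['pixels']),cv2.COLOR_RGB2HSV)
m=cv2.inRange(hs,(15,120,50),(32,255,255))[180:212,210:250]
for r in range(0,32,4): print(180+r,(np.nonzero(m[r])[0]+210).tolist())
for c in cs:
    w=cv2.cvtColor(np.array(c['pixels']),cv2.COLOR_RGB2HSV)
    b=cv2.inRange(w,(105,130,30),(125,255,255));n,l,st,ce=cv2.connectedComponentsWithStats(b);print([(st[i].tolist(),ce[i].round(1).tolist()) for i in range(1,n) if st[i][4]>100])
    print(proj(c,[.63,-.0115,.083]))
```

```text
[ 0.637  1.511 -1.414  2.545  2.668  1.733 -0.266]
t 22.8 F [1.11 0.05 0.15] w 0.088 pos [ 0.607  -0.0132  0.1422] slide [-0.87 -1.44  0.18] rot [-0.4 -0.2 -0.4]
180 [240, 241, 242]
184 [235, 236, 237, 238, 239]
188 [231, 232, 233, 234]
192 [226, 227, 228, 229]
196 [223, 224, 225, 237, 238]
200 [225, 226, 227, 228, 229, 230, 234, 235, 236]
204 []
208 []
[]
[232.95220276 218.83715829]
[([223, 119, 69, 87, 4652], [258.6, 164.2])]
[257.6051188  167.53497468]
[]
[237.53318627 220.67494778]
```

Emit:
move_arm(slide=[[0,0,0],[0,0,0],[0,0,0],[0,0,0],[0,0,0]], rot=[[0,0,0],[0,0,0],[0,0,0],[0,0,0],[0,0,0]])

```text
clock: 23.45
tool_pos: [0.6073, -0.0133, 0.1421]
orientation: [-1.377, -0.847, -0.765]
wrist_force: [-0.1, 0.5, -1.0]
width: 0.0885
```

Emit:
move_arm(slide=[[0,0,0],[0,0,0],[0,0,0],[0,0,0],[0,0,0]], rot=[[0,0,0],[0,0,0],[0,0,0],[0,0,0],[0,0,0]])

```text
clock: 23.95
tool_pos: [0.6072, -0.0133, 0.1421]
orientation: [-1.377, -0.847, -0.764]
wrist_force: [0.0, 0.7, -0.9]
width: 0.0879
```

Emit:
move_arm(slide=[[0,0,0],[0,0,0],[0,0,0],[0,0,0],[0,0,0]], rot=[[0,0,0],[0,0,0],[0,0,0],[0,0,0],[0,0,0]])

```text
clock: 24.45
tool_pos: [0.6073, -0.0133, 0.1421]
orientation: [-1.377, -0.847, -0.765]
wrist_force: [-1.2, -0.2, 0.2]
width: 0.0881
```

Run:
```python
from h import *
go([.607,-.0132,.1422],3.3,60)
for i in range(4):
    c=cap('wrist');w=cv2.cvtColor(np.array(c['pixels']),cv2.COLOR_RGB2HSV)
    b=cv2.inRange(w,(105,130,30),(125,255,255));n,l,st,ce=cv2.connectedComponentsWithStats(b);print([(st[i].tolist(),ce[i].round(1).tolist()) for i in range(1,n) if st[i][4]>100])
    cap('side');
# bystanders: compare first and present pictures
for n in('side','scene'):
    a=load(n+'0.pkl')['pixels'];b=cap(n,n+'_end.png')['pixels']
    d=cv2.absdiff(cv2.GaussianBlur(np.array(a),(5,5),0),cv2.GaussianBlur(np.array(b),(5,5),0)).max(2);m=(d>35).astype(np.uint8)
    k,l,st,ce=cv2.connectedComponentsWithStats(m);print(n,[st[i].tolist() for i in range(1,k) if st[i][4]>15])
    if n=='side':
        hs=cv2.cvtColor(np.array(b),cv2.COLOR_RGB2HSV);print('pail hue',hs[212:228:4,225:242:4].tolist())
c=load('w3.pkl');print(robot.state()['wrist_force'].round(2))
```

```text
t 24.45 F [-1.2  -0.16  0.25] w 0.0881 pos [ 0.6073 -0.0133  0.1421] slide [-0.01 -0.03  0.01] rot [-0.4 -0.2 -0.4]
[([223, 119, 70, 86, 4678], [258.8, 163.8])]
[([223, 119, 70, 86, 4657], [258.9, 164.0])]
[([223, 119, 70, 86, 4635], [259.0, 163.8])]
[([223, 119, 70, 86, 4638], [258.9, 163.9])]
side [[224, 44, 269, 193, 16287], [493, 101, 19, 63, 680], [283, 139, 18, 35, 406], [221, 161, 22, 42, 229], [490, 194, 12, 3, 19], [233, 196, 6, 7, 24], [423, 199, 53, 63, 1600], [484, 206, 28, 40, 867], [458, 238, 11, 15, 61], [369, 263, 122, 121, 6407], [454, 270, 34, 22, 150], [504, 281, 8, 17, 73], [219, 310, 25, 19, 205]]
pail hue [[[114, 67, 38], [112, 23, 122], [114, 70, 69], [111, 156, 95], [110, 152, 74]], [[116, 94, 54], [115, 58, 101], [101, 34, 83], [111, 156, 100], [130, 20, 39]], [[113, 104, 71], [106, 123, 85], [113, 28, 108], [162, 30, 42], [165, 40, 38]], [[10, 42, 172], [111, 145, 81], [110, 124, 82], [120, 71, 47], [0, 7, 35]]]
scene [[384, 0, 128, 89, 4750], [338, 47, 46, 17, 259], [199, 50, 158, 139, 8399], [361, 58, 12, 18, 156], [201, 158, 12, 16, 146], [230, 184, 17, 47, 439], [267, 186, 9, 7, 33], [470, 189, 42, 77, 1746], [253, 201, 13, 15, 102], [324, 253, 15, 15, 135]]
[-0.47  0.68 -0.77]
```

```bash
python3 -c "
from h import *
print(robot.close_job())"
```

```text
the job is handed in; nothing more can be done
None
```

The brass S-hook hangs in the sleeve's groove, and the blue pail hangs by its bar from the hook's lower curl. I handed the job in at about 25 s of the 72 s allowed.

**Hook:** I touched down on the sleeve at about 5–6 N, then slid about 5 mm towards +y until the contact force went away. The hook then went down about 6 mm before touching the bar again at about 6 N. After I let go, the camera pictures showed the hook over the groove.

**Pail:** I gripped it over both legs with the tool tilted 60°, took the bar in over the lip and lowered it until it touched at about 3 N. I then opened the fingers and backed off; by my estimate the fingertips are about 2 cm clear of the legs.

**Last checks:**
- **Stillness:** four wrist pictures in a row showed the pail steady to about 0.2 px at the expected place. The hook's outline in the side view, last checked just after backing off, was unchanged.
- **Wrist force:** it was near zero apart from noise of about 1 N.
- **Bystanders:** before-and-after pictures showed no change at the bowl, vase, opener or key rings. The arm hid the sunglasses case from the side camera. Two small changes near it in the scene view look like the gripper, but I did not confirm that.

**Doubts:**
- **Joint range:** joints 3 and 4 ran right at their limits while I carried the pail, reading -1.473 against -1.47 and 2.560 against 2.56. At the given rounding I can't tell whether they passed.
- **Groove position:** the pictures put the groove about 5 mm to +y of the bar's middle, but by touch it was nearer 8–10 mm.

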